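# Put the shared stationery back into the desk organiser

### The job

Put the shared stationery away in the desk organiser, each thing in the insert made for it: the stapler upright in the wide long bay, the thick marker in the narrow long bay, the eraser flat in the short bay and the glue stick standing in the round cup, all resting on the bottom and let go. The thin ballpoint pen and the memory stick are mine: leave them where they lie.

Things in the scene. Friction and masses are not known exactly. Their poses are not given: they have to be found in the camera images.
- stapler: Grey desk stapler, 130 x 34 x 48 mm (long x wide x high), 0.16 kg, closed (its arm does not move), standing on its base. Origin at the centre of its underside; x along its length, z up. The base is 34 mm wide and 8 mm high; the arm on top is 22 mm wide from 32 to 48 mm height and can be gripped there across y.
- marker_mid (a point): Thick felt marker, white barrel and green cap, 135 mm long, about 16 mm in diameter (the thickest pen on the desk), 14 g, lying down. This point is the middle of the marker on its axis, about 8 mm above what it lies on; y along its length.
- eraser: Eraser in a blue paper sleeve with white ends, block of 21 x 52 x 12 mm (x, y, z), lying flat. Origin at the centre of its underside; y along its length.
- glue_stick: Glue stick, white tube with blue base and cap, standing upright, 24 mm in diameter, 92 mm high. Origin at the centre of its underside, z up; the cap is the part from 62 to 92 mm. It topples if knocked.
- stapler_insert: Stapler insert (wide long bay) of the organiser, a fixed wooden tray of 174 x 210 mm with 18 mm walls that holds four white plastic inserts with grey-lined bays. Outside 160 x 64 x 14 mm, bay 150 (x) x 54 (y) mm, floor 3 mm above the origin; walls 5 mm thick. Origin: centre of its underside, 4 mm above the desk; x along the bay. May swap places with the marker insert.
- marker_insert: Marker insert (narrow long bay) of the organiser: white plastic, fixed, outside 160 x 64 x 14 mm, bay 154 (x) x 34 (y) mm between 15 mm wide side blocks 14 mm high, which are cut away over the middle 56 mm to make room for fingers; floor 3 mm above the origin. Origin: centre of its underside, 4 mm above the desk; x along the bay.
- eraser_insert: Eraser insert (short rectangular bay) of the organiser: white plastic, fixed, outside 78 x 64 x 14 mm, bay 70 (x) x 40 (y) mm, its 12 mm thick side walls cut away over the middle 34 mm to make room for fingers; floor 3 mm above the origin. Origin: centre of its underside, 4 mm above the desk; x along the bay. May swap places with the glue insert.
- glue_insert: Insert of the organiser for the glue stick (the round cup): white plastic, fixed, base 78 x 64 mm with an upright open cup in its middle, 43 mm inside diameter, rim 36 mm above the origin, inner floor 3 mm above the origin. Origin at the centre of its underside, 4 mm above the desk.
- ballpoint_mid (a point): Thin blue ballpoint pen, 145 mm long, 12 x 9 mm thick, lying down: not to be moved. This point is its middle, about 4.5 mm above the desk; y along its length.
- memory_stick: Black memory stick with a metal plug, 18 x 48 x 8 mm (x, y, z), lying flat: not to be moved. Origin at the centre of its underside; y along its length.
Not all that is in view belongs to the job. Several things look just like the eraser: the one meant starts nearest to the robot's base.

How it is judged:
At the end, for the whole second after the job is handed in: On the floors of their own inserts, lengthwise along the bays and at rest: stapler upright and marker within 14 mm of the bay centre per side, eraser flat within 15 mm, glue stick upright within 13 mm of the cup axis. Ballpoint and memory stick within 15 mm of where they lay (x of stapler in the frame of stapler_insert between -0.014 and 0.014 m and y of stapler in the frame of stapler_insert between -0.014 and 0.014 m and z of stapler in the frame of stapler_insert between 0 and 0.007 m and angle between the x axis of stapler and the x axis of stapler_insert, either way round below 0.25 rad and angle between each of stapler, eraser's own z axis and vertical below 0.1 rad and linear speed of each of stapler, marker, eraser, glue_stick below 0.02 m/s and x of marker_mid in the frame of marker_insert between -0.014 and 0.014 m and y of marker_mid in the frame of marker_insert between -0.014 and 0.014 m and z of marker_mid in the frame of marker_insert between 0.006 and 0.015 m and angle between the y axis of marker and the x axis of marker_insert, either way round below 0.25 rad and x of eraser in the frame of eraser_insert between -0.015 and 0.015 m and y of eraser in the frame of eraser_insert between -0.015 and 0.015 m and z of eraser in the frame of eraser_insert between 0 and 0.007 m and angle between the y axis of eraser and the x axis of eraser_insert, either way round below 0.6 rad and horizontal distance between glue_stick and glue_insert below 0.013 m and angle between glue_stick's own z axis and vertical below 0.12 rad and z of glue_stick in the frame of glue_insert between 0 and 0.008 m and distance of each of ballpoint_mid, memory_stick from where it was at the start of the episode below 0.015 m); the robot touches nothing.
It fails at once if the ballpoint pen is moved more than 20 mm (distance of ballpoint_mid from where it was at the start of the episode above 0.02 m).
It fails at once if the memory stick is moved more than 20 mm (distance of memory_stick from where it was at the start of the episode above 0.02 m).
It also fails if it takes over 106 s, if anything falls off the work surface, if the arm or the gripper's body presses on something with over 40 N, if the wrist force passes 120 N, or if a joint passes its speed limit or range.

### The arm

A 7-joint arm with a two-finger parallel gripper is mounted at the origin on the work surface; the furniture and walls round the work are solid. World frame = base frame: x ahead of the robot, y to its left, z up, the work surface at z = 0. Lengths are in m, angles in rad, forces in N, time in s.
With the tool pointing down it reaches from about 0.425 to 0.875 m from the base axis. Payload 9.9 kg.
Tool frame: the origin (TCP) lies on the centre line of the jaws, within the pads' length; the fingertips stand 14 mm ahead of it and the grasp point (between the pads) lies 5 mm behind it; z points along the fingers, y is the line along which they close (so a half turn about z gives the same grasp; the last joint's range is limited). The gripper opens to 85 mm and grips with 20 to 120 N. Pads are 22 mm wide; open, the fingers measure 114 mm over their backs; the gripper's body (76 mm by 85 mm) begins 54 mm behind the grasp point. The pads swing forward as they close: fully open they stand 13 mm farther back than shut.
Start: joints at [1.067, 0.576, 0.025, 1.437, -0.015, 1.129, -0.057], TCP at [0.275, -0.616, 0.245] pointing down, gripper open.
Joint ranges: [-2.76, 2.76], [-0.34, 2.15], [-1.52, 1.57], [0.19, 2.46], [-1.09, 4.23], [0.17, 1.99], [-2.82, 2.82]. Speed limits (rad/s): [2.22, 2.22, 3.01, 3.01, 3.14, 3.14, 3.14].

### API

Orientations are given as a rotation vector (axis times angle).
In Python, from rig import monitor, eyes, ticket gives the robot as it stands.
- The arm moves only by the tool drive_tool, never from a script. Its argument "plan" is a list of rows, each a list of 7 numbers: the shift along the world's x, y, z in mm, then the turn, a rotation vector about the world's x, y, z in degrees, then the closure, from 0 (fully open) to 1 (shut). In form: [[dx, dy, dz, wx, wy, wz, jaw], ...]. A call has 1 to 20 rows; each row is the pose to reach, as a shift and turn from the pose commanded when the call began; what a row does not reach only later rows make up. A row lasts 1/8 s, in which the tool goes at most 62.5 mm and 10.7 degrees, less where a joint would pass 70% of its speed; a pose out of reach is approached as far as the arm can. A call with a gripper value outside its range is refused whole. The fingers move at their own pace and stop on an object; the grip force is fixed at half the most. Time passes only in rows, so rows that repeat a pose let the fingers close. It gives the time, the measured TCP pose, the force, the opening and the grip force at its end, in the units of the state.
- monitor.sense(): the state, without advancing time (a new reading comes with each control period).
- eyes.grab_frame(name): name is "side" or "top" or "wrist"; returns a dict with "frame" (420x560x3 uint8, red, green, blue), "camera_matrix" (3x3 intrinsics, pixels), "rvec" (rotation vector, rad) and "tvec" (3), from world to camera coordinates, as OpenCV has them. Camera axes: x right, y down, z forward; pixel columns grow to the right and rows downward; lengths in m; the calibration is good to about 2 mm. The wrist camera is an equidistant fisheye: a pixel r from the principal point sees the ray r / f radians off the axis. A picture is of the moment at which its call begins. There is no depth.
- ticket.close_job(): hands the job in; it is judged then, once.
The state is a dict: "time_s": time; "joint_pos": joint angles; "joint_velocities": joint speeds; "effort": joint torques, N m; "tcp_pos": TCP position; "orientation": TCP orientation; "force": force on the tool from outside, world axes, zero at the start; "ft_torque": the same for the moment, N m; "width": opening from 0.0 (shut) to 1.0 (fully open); "grasp_force": force on a finger pad.
Only numpy, scipy, OpenCV 4.12 (cv2) and the standard library are available. Lean on these libraries where they do the work, as an engineer would, in place of code of your own. Each camera call takes 0.05 s, during which the arm holds its last target. There are 200 camera calls.

## Working session

There is one attempt and no reset: what is moved stays moved. The work goes in short steps, Python scripts to look and compute and a tool call to move; the robot and the scene stay as the last step left them, time stands still between calls to the robot, and variables do not carry over. Pictures are saved under pics/ and viewed, at most 14 in all, crops included, and the job is handed in when it is done.

Besides the shell and the picture viewer there is one more tool, called after ">>>" in YAML: its name, and indented under it one key for each argument. drive_tool: Moves the arm, as the interface text tells. Its arguments: {"type":"object","properties":{"plan":{"type":"array"}},"required":["plan"]}

```bash
mkdir -p pics; ls; cat > h.py <<'E'
import numpy as np, cv2, sys
from rig import monitor, eyes, ticket
def snap(name,out,crop=None,scale=1):
    d=eyes.grab_frame(name); f=cv2.cvtColor(d["frame"],cv2.COLOR_RGB2BGR)
    cv2.imwrite(f"pics/{out}_raw.png",f)
    np.savez(f"pics/{out}.npz",K=d["camera_matrix"],r=d["rvec"],t=d["tvec"])
    crop_(out,out,crop,scale); return d
def crop_(src,out,crop=None,scale=1):
    f=cv2.imread(f"pics/{src}_raw.png")
    if crop: f=f[crop[1]:crop[3],crop[0]:crop[2]]
    cv2.imwrite(f"pics/{out}.png",cv2.resize(f,None,fx=scale,fy=scale,interpolation=cv2.INTER_CUBIC))
def w(src,u,v,z,fish=False):
    c=np.load(f"pics/{src}.npz"); K=c["K"]; R=cv2.Rodrigues(c["r"].reshape(3))[0]; t=c["t"].reshape(3)
    if fish:
        ray=cv2.fisheye.undistortPoints(np.array([[[u,v]]],float),K,np.zeros(4))[0,0]
    else: ray=[(u-K[0,2])/K[0,0],(v-K[1,2])/K[1,1]]
    d=R.T@np.array([*ray,1.]); o=-R.T@t
    return o+d*(z-o[2])/d[2]
def px(src,p):
    c=np.load(f"pics/{src}.npz")
    return cv2.projectPoints(np.array([p],float),c["r"],c["t"],c["K"],None)[0].ravel()
E
python3 - <<'E'
from h import *
s=monitor.sense(); print({k:np.round(v,3) for k,v in s.items()})
for n in("top","side"):
    d=snap(n,n+"0",None,1.42)
    R=cv2.Rodrigues(d["rvec"])[0]; print(n,-R.T@d["tvec"].reshape(3),R[2],d["camera_matrix"].tolist())
E
```

```text
pics
{'time_s': np.float64(0.0), 'joint_pos': array([ 1.067,  0.576,  0.025,  1.438, -0.015,  1.129, -0.057]), 'joint_velocities': array([ 0.001,  0.   , -0.001,  0.   , -0.002,  0.001,  0.   ]), 'effort': array([ 1.0000e-03, -7.6574e+01,  2.2510e+00, -2.8597e+01,  1.5000e-02,
        1.3000e-02, -0.0000e+00]), 'tcp_pos': array([ 0.275, -0.616,  0.244]), 'orientation': array([-3.071e+00, -6.540e-01,  1.000e-03]), 'force': array([0.329, 0.736, 0.486]), 'ft_torque': array([0.034, 0.015, 0.042]), 'grasp_force': np.float64(0.0), 'width': np.float64(0.997)}
top [ 0.49416611 -0.10976301  0.91392512] [ 0.0378991  -0.01564871 -0.99915903] [[398.1528255101672, 0.0, 278.99449846162355], [0.0, 398.1528255101672, 218.9715119737083], [0.0, 0.0, 1.0]]
side [ 0.56915751 -1.04884625  0.36574414] [-0.00377453  0.941637   -0.33660885] [[421.3093516380037, 0.0, 280.36992500759845], [0.0, 421.3093516380037, 215.41384920290574], [0.0, 0.0, 1.0]]
```

View pics/top0.png

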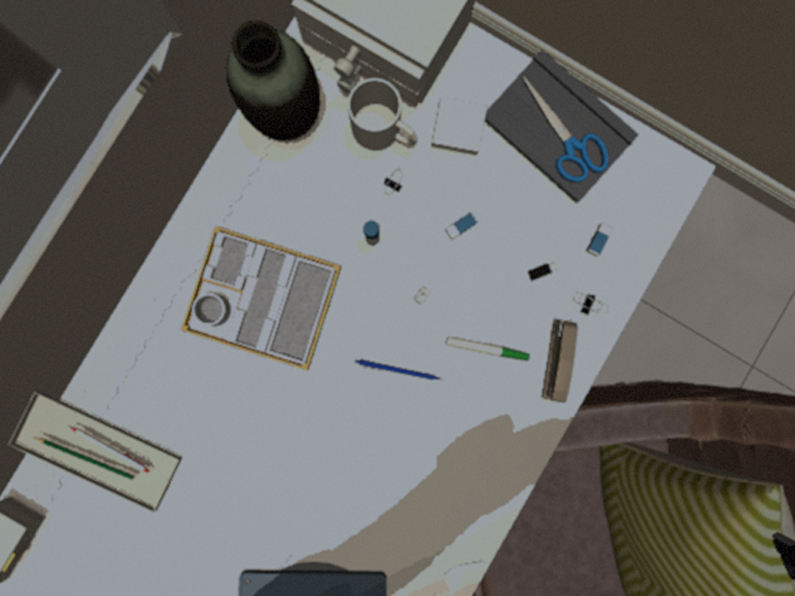

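View pics/side0.png

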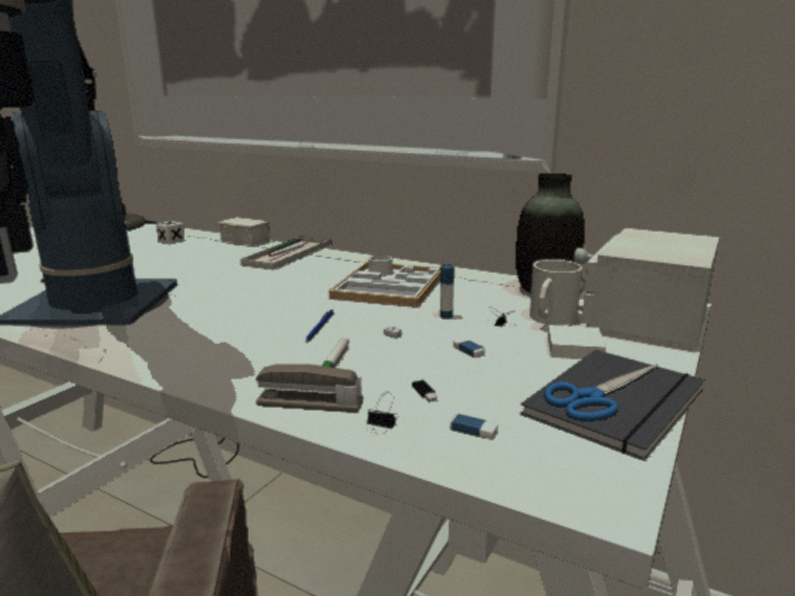

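The top view shows erasers at (462,225) and (599,240), both blue with white ends. The marker is at (487,349) and the ballpoint at (398,370). The stapler is at (560,360), the memory stick at (540,271), the glue stick at (371,232) and the organiser at (262,298). I'll take close crops to measure these.

```bash
python3 - <<'E'
from h import *
crop_("top0","c1",(240,140,440,290),4)
crop_("top0","c2",(122,150,272,262),5)
for n,u,v in(("er1",462,225),("er2",599,240)):
    p=w("top0",u/1.42,v/1.42,.012); print(n,p,np.hypot(*p[:2]))
E
```

```text
er1 [ 0.66860214 -0.22742148  0.012     ] 0.7062218830620258
er2 [ 0.64873047 -0.44921471  0.012     ] 0.7890786205171048
```

View pics/c1.png

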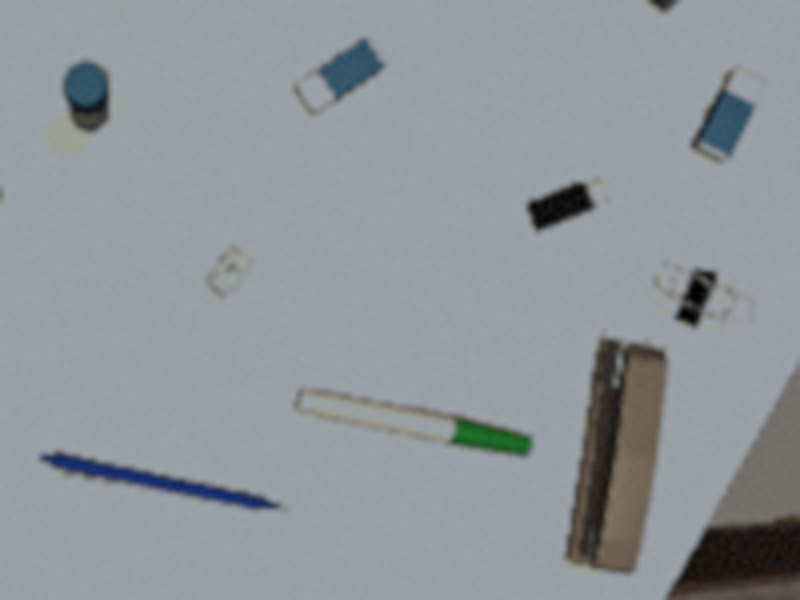

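View pics/c2.png

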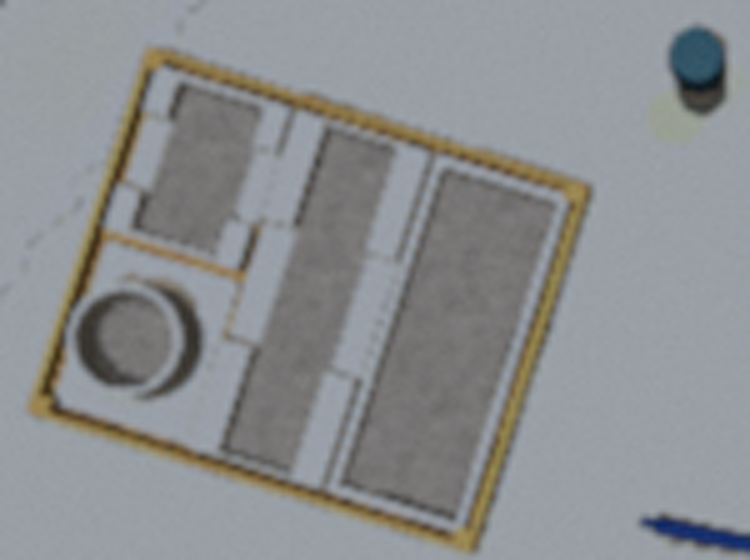

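Candidates for the eraser: c1 (340,76), 0.706 m from the base, and c1 (728,115), 0.789 m. The white sharpener at (229,272) and the memory stick at (562,205) are not erasers. I choose (340,76), which the crop confirms has a blue sleeve with white ends. Next I compute the poses.

```bash
cat > m.py <<'E'
from h import *
def c1(x,y,z): return w("top0",240+(x+.5)/4-.5,140+(y+.5)/4-.5,z)
def c2(x,y,z): return w("top0",122+(x+.5)/5-.5,150+(y+.5)/5-.5,z)
def ax(n,a,b,c=None):
    d=b-a; print(n,"mid",np.round((a+b)/2*1000,1)[:2],"len",round(np.hypot(*d[:2])*1000,1),"ang",round(np.degrees(np.arctan2(d[1],d[0]))%180,1))
if __name__=="__main__":
    ax("eraser",c1(307,101,.012),c1(375,50,.012))
    ax("marker",c1(299,399,.008),c1(531,445,.008))
    ax("stap arm",c1(646,347,.048),c1(614,569,.048))
    ax("stap arm width",c1(613,455,.048),c1(649,461,.048))
    ax("stap base left edge",c1(600,338,.008),c1(567,560,.008))
    ax("glue top",c1(66,84,.092),c1(107,84,.092))
    ax("ballp",c1(42,458,.0045),c1(285,507,.0045))
    ax("memstick",c1(533,218,.008),c1(605,188,.008))
    T=[c2(150,50,.018),c2(592,187,.018),c2(475,550,.018),c2(32,410,.018)]
    ax("tray long",(T[0]+T[3])/2,(T[1]+T[2])/2); ax("tray short",(T[2]+T[3])/2,(T[0]+T[1])/2)
    for n,q in(("stap bay",[(440,172),(560,205),(458,520),(343,487)]),("mark bay",[(328,130),(397,148),(293,470),(222,447)]),("er bay",[(178,88),(262,110),(212,252),(135,225)])):
        P=[c2(x,y,.010) for x,y in q]; ax(n,(P[2]+P[3])/2,(P[0]+P[1])/2); ax(" w",(P[0]+P[3])/2,(P[1]+P[2])/2)
    ax("cup rim",c2(75,337,.04),c2(187,337,.04))
    s=monitor.sense(); R=cv2.Rodrigues(s["orientation"])[0]
    print("tool y ang",np.degrees(np.arctan2(R[1,1],R[0,1])),R[:,2])
E
python3 m.py
```

```text
eraser mid [ 668.5 -226.3] len 48.9 ang 128.0
marker mid [ 471.5 -271.6] len 134.9 ang 79.8
stap arm mid [ 455.1 -382.2] len 122.1 ang 172.1
stap arm width mid [ 454.9 -382.7] len 20.0 ang 81.5
stap base left edge mid [ 458.  -368.1] len 127.8 ang 171.9
glue top mid [645.9 -83.7] len 21.3 ang 91.2
ballp mid [ 434.7 -129.1] len 141.2 ang 79.6
memstick mid [ 598.3 -358.8] len 45.1 ang 113.6
tray long mid [546.1  89.6] len 208.0 ang 73.6
tray short mid [546.1  89.6] len 170.5 ang 163.5
stap bay mid [526.4  28.6] len 149.5 ang 163.8
 w mid [526.4  28.6] len 55.3 ang 75.3
mark bay mid [546.7  92.5] len 152.2 ang 163.4
 w mid [546.7  92.5] len 33.0 ang 74.7
er bay mid [604.6 145.3] len 66.8 ang 163.3
 w mid [604.6 145.3] len 38.1 ang 74.1
cup rim mid [526.5 163.3] len 48.7 ang 91.0
tool y ang -65.94664798979177 [-6.69467824e-04  1.33313882e-03 -9.99998887e-01]
```

The measured sizes agree with the descriptions to about 3 mm. First I move to hover over the stapler.

>>> drive_tool:
  plan:
    - [180,233,-104,0,0,-32,0]
    - [180,233,-104,0,0,-32,0]
    - [180,233,-104,0,0,-32,0]
    - [180,233,-104,0,0,-32,0]
    - [180,233,-104,0,0,-32,0]
    - [180,233,-104,0,0,-32,0]
    - [180,233,-104,0,0,-32,0]
    - [180,233,-104,0,0,-32,0]
    - [180,233,-104,0,0,-32,0]

```text
time_s: 1.23
tcp_pos: [0.4543, -0.3847, 0.1417]
orientation: [3.133, -0.221, 0.001]
force: [-0.1, 0.3, 0.8]
width: 1.001
grasp_force: 0.0
```

```bash
python3 - <<'E'
from h import *
d=snap("wrist","w1",None,1.42)
R=cv2.Rodrigues(d["rvec"])[0]; print(-R.T@d["tvec"].reshape(3),R[2],d["camera_matrix"][0])
E
```

```text
[ 0.534131   -0.39542314  0.26959463] [-0.30734073  0.04345737 -0.95060672] [325.1922621    0.         283.74608106]
```

View pics/w1.png

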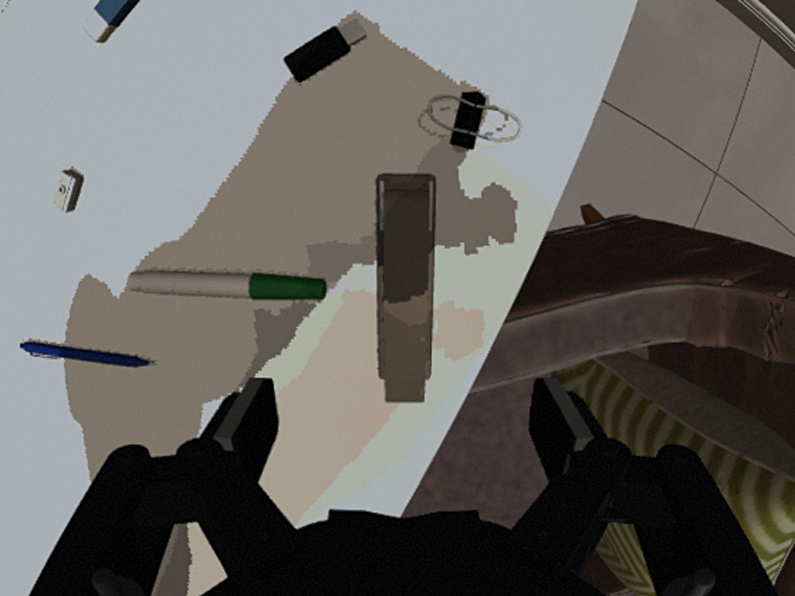

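The wrist picture shows the stapler straight ahead between the fingers, running from (405,176) to (405,400). The fingers are centred near column 401. I'll check its middle numerically.

```bash
python3 - <<'E'
from m import *
f=lambda x,y,z:w("w1",(x+.5)/1.42-.5,(y+.5)/1.42-.5,z,True)
ax("base far end",f(378,176,.008),f(435,176,.008))
ax("base near end",f(379,379,.008),f(432,379,.008))
ax("arm near",f(386,401,.048),f(424,401,.048))
ax("arm near .032",f(386,401,.032),f(424,401,.032))
ax("marker",f(129,283,.008),f(327,288,.008))
E
```

```text
base far end mid [ 518.5 -395.2] len 32.0 ang 82.0
base near end mid [ 392.7 -376.9] len 34.0 ang 81.9
arm near mid [ 400.4 -377.5] len 21.2 ang 81.9
arm near .032 mid [ 390.8 -376.2] len 22.7 ang 81.9
marker mid [ 471.6 -270.6] len 138.5 ang 80.3
```

>>> drive_tool:
  plan:
    - [1,-1,-40,0,0,0,0]
    - [1,-1,-75,0,0,0,0]
    - [1,-1,-95,0,0,0,0]
    - [1,-1,-104,0,0,0,0]
    - [1,-1,-104,0,0,0,0.3]
    - [1,-1,-104,0,0,0,0.6]
    - [1,-1,-104,0,0,0,1]
    - [1,-1,-104,0,0,0,1]
    - [1,-1,-104,0,0,0,1]
    - [1,-1,-104,0,0,0,1]
    - [1,-1,-104,0,0,0,1]
    - [1,-1,-104,0,0,0,1]
    - [1,-1,-104,0,0,0,1]

```text
time_s: 2.9
tcp_pos: [0.4565, -0.3848, 0.0381]
orientation: [3.133, -0.218, 0.002]
force: [-0.4, 0.2, 6.6]
width: 0.249
grasp_force: 59.6
```

>>> drive_tool:
  plan:
    - [0,0,40,0,0,0,1]
    - [0,0,70,0,0,0,1]
    - [20,50,70,0,0,-2,1]
    - [40,110,70,0,0,-4,1]
    - [60,170,70,0,0,-6,1]
    - [71,230,70,0,0,-8,1]
    - [71,290,70,0,0,-8.4,1]
    - [71,350,70,0,0,-8.4,1]
    - [71,390,70,0,0,-8.4,1]
    - [71,413,70,0,0,-8.4,1]
    - [71,413,70,0,0,-8.4,1]
    - [71,413,70,0,0,-8.4,1]
    - [71,413,70,0,0,-8.4,1]

```text
time_s: 4.53
tcp_pos: [0.5271, 0.0273, 0.1073]
orientation: [3.109, -0.45, 0.0]
force: [1.3, 0.3, -1.5]
width: 0.248
grasp_force: 59.3
```

```bash
python3 - <<'E'
from h import *
d=snap("wrist","w2",None,1.42)
E
```

```text
(no output)
```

View pics/w2.png

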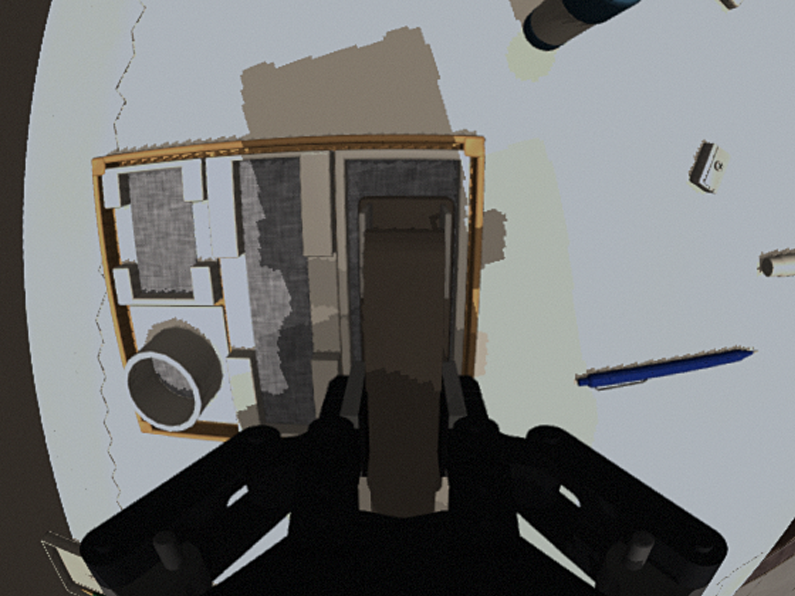

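```bash
python3 - <<'E'
from m import *
f=lambda x,y,z:w("w2",(x+.5)/1.42-.5,(y+.5)/1.42-.5,z,True)
ax("tray far edge",f(484,138,.018),f(95,160,.018))
ax("stap ins far outer",f(335,152,.018),f(466,152,.018))
ax("stap bay far inner",f(345,160,.018),f(460,160,.018))
ax("mark cut far",f(240,258,.018),f(303,255,.018))
ax("mark cut near",f(243,352,.018),f(312,352,.018))
ax("mark cut near2",f(258,350,.018),f(312,352,.018))
ax("mark bay far",f(240,158,.018),f(301,153,.018))
ax("er cut far",f(133,206,.018),f(184,203,.018))
ax("er cut near",f(133,264,.018),f(192,264,.018))
ax("er floor far",f(133,170,.007),f(182,167,.007))
ax("cup h",f(126,390,.04),f(200,390,.04)); ax("cup v",f(163,350,.04),f(163,430,.04))
ax("glue base-ish",f(526,30,0),f(562,30,0))
E
```

```text
tray far edge mid [628.3  65.6] len 205.0 ang 73.5
stap ins far outer mid [603.6   6.6] len 61.1 ang 73.5
stap bay far inner mid [599.7   6.8] len 53.6 ang 73.5
mark cut far mid [573.9  82.6] len 33.2 ang 75.3
mark cut near mid [524.4  99. ] len 38.8 ang 75.0
mark cut near2 mid [523.8  94.5] len 29.9 ang 72.6
mark bay far mid [621.1  66.3] len 30.8 ang 74.8
er cut far mid [619.5 133.4] len 32.1 ang 72.6
er cut near mid [589.3 144.2] len 38.0 ang 72.3
er floor far mid [638.9 133.2] len 32.0 ang 71.2
cup h mid [528.  163.9] len 49.4 ang 78.0
cup v mid [526.7 163.8] len 52.6 ang 149.3
glue base-ish mid [647.3 -83.2] len 19.8 ang 80.2
```

>>> drive_tool:
  plan:
    - [1,1.5,-30,0,0,0,1]
    - [1,1.5,-48,0,0,0,1]
    - [1,1.5,-56,0,0,0,1]
    - [1,1.5,-61,0,0,0,1]
    - [1,1.5,-61,0,0,0,1]
    - [1,1.5,-61,0,0,0,1]

```text
time_s: 5.32
tcp_pos: [0.5284, 0.0301, 0.0468]
orientation: [-3.109, 0.447, -0.001]
force: [-0.3, 0.2, -2.3]
width: 0.249
grasp_force: 59.3
```

>>> drive_tool:
  plan:
    - [0,0,-1.5,0,0,0,1]
    - [0,0,-1.5,0,0,0,1]
    - [0,0,-1.5,0,0,0,0.6]
    - [0,0,-1.5,0,0,0,0.4]
    - [0,0,-1.5,0,0,0,0.3]
    - [0,0,-1.5,0,0,0,0.3]
    - [0,0,20,0,0,0,0.3]
    - [0,0,60,0,0,0,0]
    - [0,0,90,0,0,0,0]
    - [-10,-50,100,0,0,10,0]
    - [-25,-110,100,0,0,20,0]
    - [-40,-170,100,0,0,30,0]
    - [-56,-230,100,0,0,40,0]
    - [-56,-280,100,0,0,50,0]
    - [-56,-301,100,0,0,60,0]
    - [-56,-301,90,0,0,70,0]
    - [-56,-301,80,0,0,80,0]
    - [-56,-301,80,0,0,90,0]
    - [-56,-301,80,0,0,96,0]
    - [-56,-301,80,0,0,96,0]

```text
time_s: 7.82
tcp_pos: [0.4719, -0.2711, 0.1262]
orientation: [-2.414, -2.011, -0.0]
force: [0.2, -0.9, 0.3]
width: 1.001
grasp_force: 0.0
```

```bash
python3 - <<'E'
from h import *
d=snap("wrist","w3",None,1.42); snap("top","t3",(122,130,440,290),2.4)
E
```

```text
(no output)
```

View pics/w3.png

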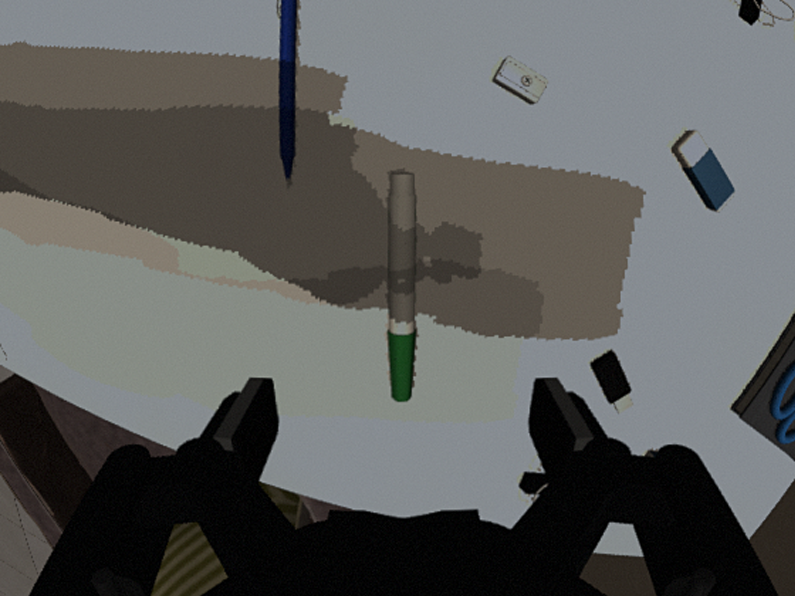

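View pics/t3.png

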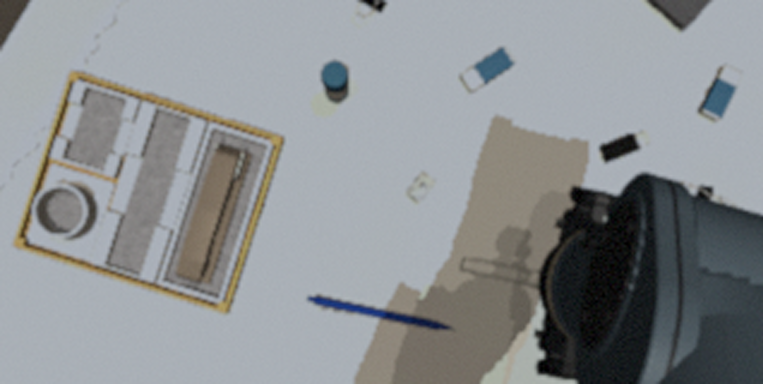

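The stapler sits upright in its bay, at t3 (213,215). In the wrist view the marker is centred, running from (402,172) to (401,400). I go down and grip it.

>>> drive_tool:
  plan:
    - [0,0,-40,0,0,0,0.3]
    - [0,0,-80,0,0,0,0.4]
    - [0,0,-100,0,0,0,0.4]
    - [0,0,-109,0,0,0,0.4]
    - [0,0,-109,0,0,0,0.5]
    - [0,0,-109,0,0,0,0.7]
    - [0,0,-109,0,0,0,1]
    - [0,0,-109,0,0,0,1]
    - [0,0,-109,0,0,0,1]
    - [0,0,-109,0,0,0,1]
    - [0,0,-109,0,0,0,1]

```text
time_s: 9.3
tcp_pos: [0.4726, -0.2712, 0.0185]
orientation: [2.412, 2.011, 0.001]
force: [-0.0, 1.5, 6.7]
width: 0.151
grasp_force: 58.6
```

>>> drive_tool:
  plan:
    - [0,0,40,0,0,0,1]
    - [0,0,80,0,0,0,1]
    - [5,30,90,0,0,10,1]
    - [15,80,90,0,0,20,1]
    - [25,130,90,0,0,30,1]
    - [40,190,90,0,0,40,1]
    - [55,240,90,0,0,50,1]
    - [65,300,90,0,0,60,1]
    - [74,340,90,0,0,70,1]
    - [74,361,80,0,0,80,1]
    - [74,361,70,0,0,83.5,1]
    - [74,361,70,0,0,83.5,1]
    - [74,361,70,0,0,83.5,1]
    - [74,361,70,0,0,83.5,1]

```text
time_s: 11.05
tcp_pos: [0.5464, 0.0892, 0.0877]
orientation: [0.464, 3.106, -0.001]
force: [0.0, 0.1, 0.7]
width: 0.151
grasp_force: 59.0
```

```bash
python3 - <<'E'
from h import *
d=snap("wrist","w4",None,1.42)
E
```

```text
(no output)
```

View pics/w4.png

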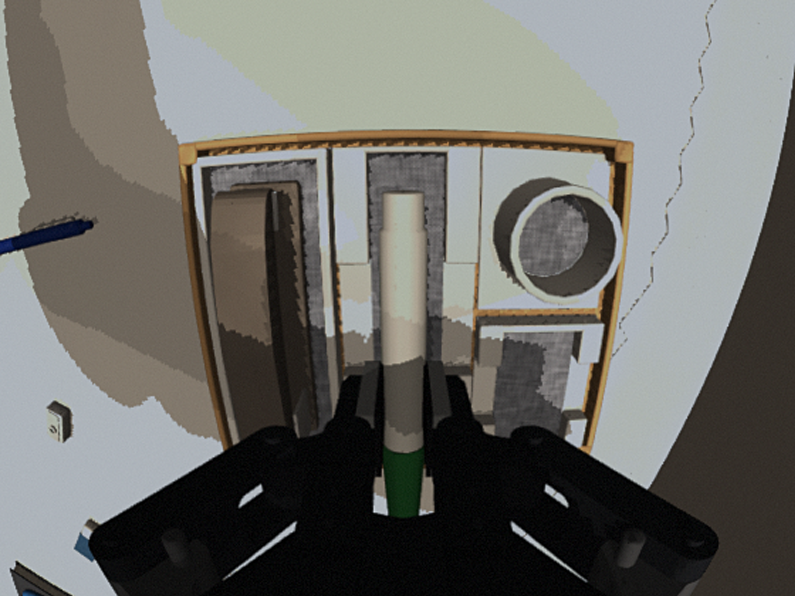

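```bash
python3 - <<'E'
from m import *
f=lambda x,y,z:w("w4",(x+.5)/1.42-.5,(y+.5)/1.42-.5,z,True)
ax("tray near edge",f(181,145,.018),f(633,143,.018))
ax("mark bay",f(367,152,.018),f(447,152,.018))
ax("mark cut",f(368,262,.018),f(446,262,.018))
ax("cup h",f(511,245,.04),f(622,245,.04)); ax("cup v",f(566,187,.04),f(566,303,.04))
ax("er floor",f(498,333,.007),f(569,333,.007))
z=.0877-.0185+.008
ax("marker end",f(384,195,z),f(423,195,z))
E
```

```text
tray near edge mid [464.5 117.1] len 205.8 ang 73.4
mark bay mid [472.8 114.1] len 33.8 ang 73.1
mark cut mid [518.9 100.1] len 34.5 ang 73.0
cup h mid [525.3 166.6] len 49.1 ang 74.4
cup v mid [525.8 165.5] len 48.5 ang 168.1
er floor mid [575.3 150.2] len 37.9 ang 72.0
marker end mid [484.2 109. ] len 11.7 ang 73.0
```

>>> drive_tool:
  plan:
    - [-1,1,-30,0,0,0,1]
    - [-1,1,-50,0,0,0,1]
    - [-1,1,-58,0,0,0,1]
    - [-1,1,-62,0,0,0,1]
    - [-1,1,-62,0,0,0,1]
    - [-1,1,-62,0,0,0,1]

```text
time_s: 11.85
tcp_pos: [0.5456, 0.0912, 0.0259]
orientation: [0.46, 3.107, 0.001]
force: [-0.8, 1.2, -0.1]
width: 0.153
grasp_force: 59.0
```

>>> drive_tool:
  plan:
    - [0,0,0,0,0,0,0.8]
    - [0,0,0,0,0,0,0.68]
    - [0,0,0,0,0,0,0.65]
    - [0,0,0,0,0,0,0.65]
    - [0,0,10,0,0,0,0.65]
    - [0,0,40,0,0,0,0.65]
    - [0,0,90,0,0,0,0.4]
    - [0,-20,130,0,0,-5,0]
    - [0,-80,130,0,0,-10,0]
    - [0,-140,130,0,0,-20,0]
    - [0,-200,130,0,0,-30,0]
    - [30,-250,130,0,0,-35.5,0]
    - [70,-290,130,0,0,-35.5,0]
    - [110,-318,120,0,0,-35.5,0]
    - [123,-318,110,0,0,-35.5,0]
    - [123,-318,110,0,0,-35.5,0]
    - [123,-318,110,0,0,-35.5,0]
    - [123,-318,110,0,0,-35.5,0]

```text
time_s: 14.1
tcp_pos: [0.6677, -0.2263, 0.1363]
orientation: [1.384, 2.82, -0.0]
force: [-0.2, -0.2, -0.1]
width: 1.001
grasp_force: 0.0
```

```bash
python3 - <<'E'
from h import *
d=snap("wrist","w5",None,1.42); snap("top","t5")
a=cv2.resize(cv2.imread("pics/w5_raw.png")[80:420,60:500],None,fx=.9*1.0,fy=.9); 
b=cv2.resize(cv2.imread("pics/t5_raw.png")[175:270,125:250],None,fx=3.2,fy=3.2)
h=max(a.shape[0],b.shape[0]); pad=lambda i:cv2.copyMakeBorder(i,0,h-i.shape[0],0,0,0)
cv2.imwrite("pics/c5.png",np.hstack([pad(a),pad(b)])); print(a.shape,b.shape)
E
```

```text
(306, 396, 3) (304, 400, 3)
```

View pics/c5.png

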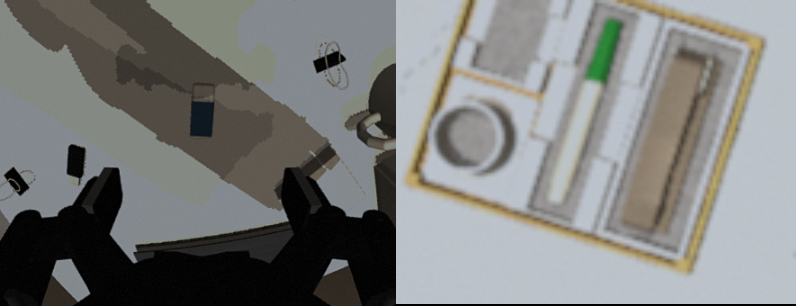

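The marker and stapler lie in their bays. The eraser is at c5 (202,110), running from (204,83) to (201,136). I'll measure it.

```bash
python3 - <<'E'
from m import *
f=lambda x,y,z:w("w5",60+x/.9,80+y/.9,z,True)
ax("eraser",f(204,83,.011),f(201,136,.011)); ax("w",f(191.5,110,.012),f(213.5,110,.012))
E
```

```text
eraser mid [ 668.9 -224.5] len 50.5 ang 124.7
w mid [ 668.6 -224.1] len 19.9 ang 37.7
```

>>> drive_tool:
  plan:
    - [1,1.5,-50,0,0,-2.5,0.3]
    - [1,1.5,-90,0,0,-2.5,0.4]
    - [1,1.5,-110,0,0,-2.5,0.4]
    - [1,1.5,-119,0,0,-2.5,0.4]
    - [1,1.5,-119,0,0,-2.5,0.5]
    - [1,1.5,-119,0,0,-2.5,0.7]
    - [1,1.5,-119,0,0,-2.5,1]
    - [1,1.5,-119,0,0,-2.5,1]
    - [1,1.5,-119,0,0,-2.5,1]
    - [1,1.5,-119,0,0,-2.5,1]
    - [1,1.5,-119,0,0,-2.5,1]

```text
time_s: 15.58
tcp_pos: [0.6701, -0.2256, 0.0181]
orientation: [1.446, 2.786, 0.001]
force: [-1.1, 0.2, 6.4]
width: 0.216
grasp_force: 59.8
```

>>> drive_tool:
  plan:
    - [0,0,40,0,0,0,1]
    - [0,0,90,0,0,0,1]
    - [-20,30,120,0,0,6,1]
    - [-40,80,125,0,0,14,1]
    - [-50,140,125,0,0,22,1]
    - [-60,200,125,0,0,30,1]
    - [-65,250,125,0,0,38,1]
    - [-65,300,110,0,0,38,1]
    - [-65,340,90,0,0,38,1]
    - [-65,367,70,0,0,38,1]
    - [-65,367,60,0,0,38,1]
    - [-65,367,60,0,0,38,1]
    - [-65,367,60,0,0,38,1]

```text
time_s: 17.2
tcp_pos: [0.6048, 0.1402, 0.077]
orientation: [0.463, 3.106, -0.001]
force: [-0.3, 0.2, -0.2]
width: 0.222
grasp_force: 59.0
```

```bash
python3 - <<'E'
from h import *
d=snap("wrist","w6",(120,80,520,380),2)
E
```

```text
(no output)
```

View pics/w6.png

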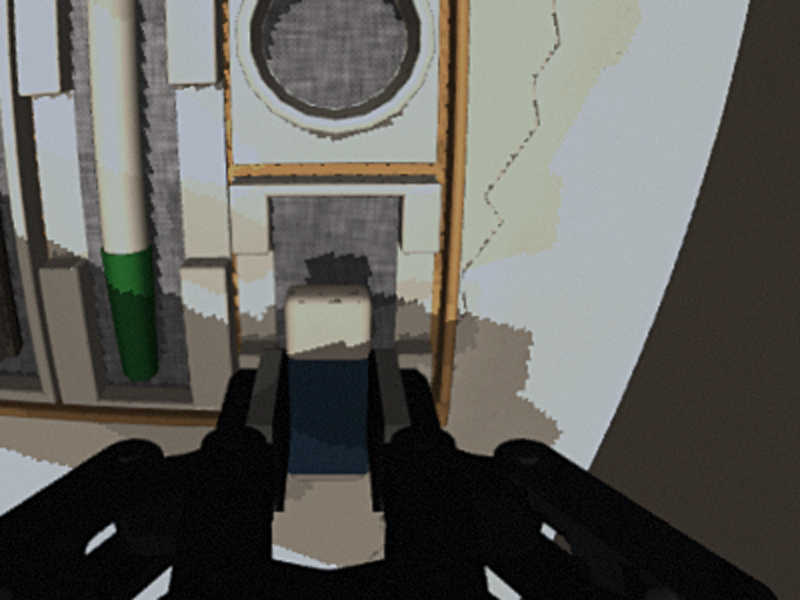

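```bash
python3 - <<'E'
from m import *
f=lambda x,y,z:w("w6",120+(x+.5)/2-.5,80+(y+.5)/2-.5,z,True)
ax("bay end",f(270,196,.018),f(402,196,.018)); ax("outer end",f(231,183,.018),f(443,183,.018))
ax("cut",f(270,252,.018),f(402,252,.018))
z=.0181; e=.077-z
ax("eraser end top",f(287,300,e+.012),f(371,300,e+.012)); ax("eraser back",f(287,473,e+.012),f(369,473,e+.012))
ax("cup inner floor",f(262,40,.007),f(412,40,.007)); ax("cup rim",f(238,40,.04),f(436,40,.04))
E
```

```text
bay end mid [571.  153.7] len 39.0 ang 73.1
outer end mid [567.2 155.2] len 62.7 ang 73.1
cut mid [587.7 148.7] len 40.0 ang 73.0
eraser end top mid [581.3 148.3] len 18.7 ang 73.0
eraser back mid [627.1 134. ] len 20.9 ang 73.0
cup inner floor mid [527.2 167.4] len 45.0 ang 73.2
cup rim mid [527.3 166.9] len 49.6 ang 73.2
```

>>> drive_tool:
  plan:
    - [0,2.5,-25,0,0,0,1]
    - [0,2.5,-42,0,0,0,1]
    - [0,2.5,-48,0,0,0,1]
    - [0,2.5,-51,0,0,0,1]
    - [0,2.5,-51,0,0,0,1]
    - [0,2.5,-51,0,0,0,1]

```text
time_s: 18.0
tcp_pos: [0.6044, 0.1442, 0.0258]
orientation: [0.46, 3.107, 0.0]
force: [-0.5, -0.0, -0.4]
width: 0.218
grasp_force: 59.0
```

>>> drive_tool:
  plan:
    - [0,0,-0.5,0,0,0,0.8]
    - [0,0,-0.5,0,0,0,0.65]
    - [0,0,-0.5,0,0,0,0.62]
    - [0,0,-0.5,0,0,0,0.62]
    - [0,0,10,0,0,0,0.62]
    - [0,0,40,0,0,0,0.62]
    - [0,0,90,0,0,0,0.4]
    - [0,0,140,0,0,0,0]
    - [0,-40,150,0,0,0,0]
    - [10,-90,150,0,0,0,0]
    - [20,-140,150,0,0,0,0]
    - [42,-190,150,0,0,0,0]
    - [42,-228,150,0,0,0,0]
    - [42,-228,150,0,0,0,0]
    - [42,-228,150,0,0,0,0]

```text
time_s: 19.88
tcp_pos: [0.646, -0.0831, 0.1759]
orientation: [0.46, 3.108, 0.001]
force: [0.0, 0.2, 0.3]
width: 0.999
grasp_force: 0.0
```

```bash
python3 - <<'E'
from h import *
d=snap("wrist","w7"); snap("top","t7")
a=cv2.resize(cv2.imread("pics/w7_raw.png")[80:420,60:500],None,fx=.9*1.0,fy=.9); 
b=cv2.resize(cv2.imread("pics/t7_raw.png")[155:250,125:250],None,fx=3.2,fy=3.2)
h=max(a.shape[0],b.shape[0]); pad=lambda i:cv2.copyMakeBorder(i,0,h-i.shape[0],0,0,0)
cv2.imwrite("pics/c7.png",np.hstack([pad(a),pad(b)]))
E
```

```text
(no output)
```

View pics/c7.png

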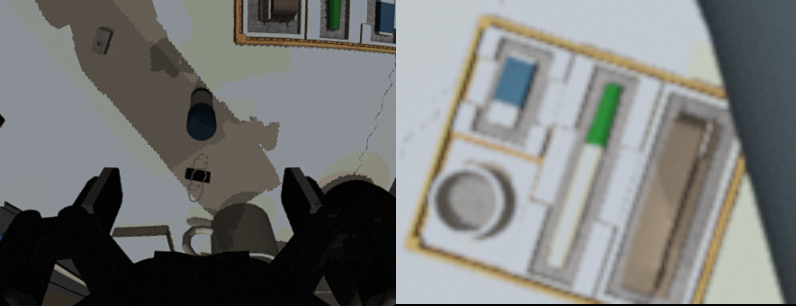

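```bash
python3 - <<'E'
from m import *
f=lambda x,y,z:w("w7",60+x/.9,80+y/.9,z,True)
ax("glue top h",f(187,124,.092),f(217,124,.092)); ax("glue v",f(202,109,.092),f(202,139,.092))
ax("mug rim",*[w("top0",u/1.42,v/1.42,.09) for u,v in((350,105),(402,105))])
ax("handle",*[w("top0",u/1.42,v/1.42,.05) for u,v in((405,135),(415,140))])
E
```

```text
glue top h mid [644.5 -81.3] len 23.1 ang 73.1
glue v mid [644.7 -81.3] len 24.6 ang 163.2
mug rim mid [829.4 -87.7] len 76.8 ang 91.4
handle mid [ 795.9 -140.1] len 17.3 ang 64.4
```

>>> drive_tool:
  plan:
    - [-0.5,0.5,-50,0,0,0,0]
    - [-0.5,0.5,-85,0,0,0,0]
    - [-0.5,0.5,-103,0,0,0,0]
    - [-0.5,0.5,-110,0,0,0,0]
    - [-0.5,0.5,-110,0,0,0,0.3]
    - [-0.5,0.5,-110,0,0,0,0.5]
    - [-0.5,0.5,-110,0,0,0,0.6]
    - [-0.5,0.5,-110,0,0,0,0.66]
    - [-0.5,0.5,-110,0,0,0,0.7]
    - [-0.5,0.5,-110,0,0,0,0.74]
    - [-0.5,0.5,-110,0,0,0,0.78]
    - [-0.5,0.5,-110,0,0,0,1]
    - [-0.5,0.5,-110,0,0,0,1]
    - [-0.5,0.5,-110,0,0,0,1]

```text
time_s: 21.72
tcp_pos: [0.6458, -0.0834, 0.0656]
orientation: [0.46, 3.107, -0.0]
force: [-0.8, 0.2, 4.8]
width: 0.27
grasp_force: 58.4
```

>>> drive_tool:
  plan:
    - [0,0,30,0,0,0,1]
    - [0,0,70,0,0,0,1]
    - [-20,40,75,0,0,0,1]
    - [-45,90,75,0,0,0,1]
    - [-70,145,75,0,0,0,1]
    - [-95,200,75,0,0,0,1]
    - [-112,235,75,0,0,0,1]
    - [-119,249,70,0,0,0,1]
    - [-119,249,65,0,0,0,1]
    - [-119,249,65,0,0,0,1]
    - [-119,249,65,0,0,0,1]

```text
time_s: 23.1
tcp_pos: [0.5273, 0.1639, 0.13]
orientation: [-0.464, -3.107, 0.001]
force: [0.2, -0.6, -0.6]
width: 0.267
grasp_force: 58.7
```

```bash
python3 - <<'E'
from h import *
snap("wrist","w8",(80,40,480,340),1); snap("side","s8",(200,120,360,240),2.5)
a=cv2.imread("pics/w8.png");b=cv2.imread("pics/s8.png"); cv2.imwrite("pics/c8.png",np.hstack([a,b]))
E
```

```text
(no output)
```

View pics/c8.png

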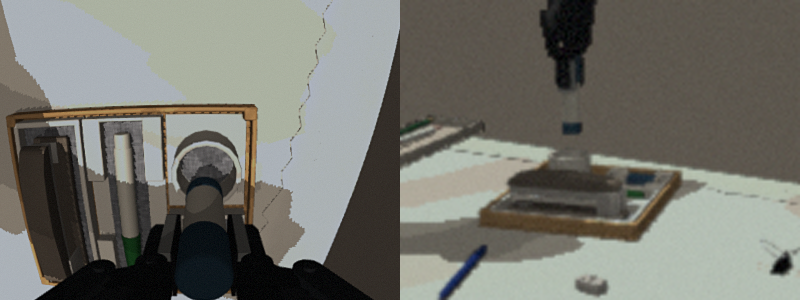

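```bash
python3 - <<'E'
from m import *
f=lambda x,y,z:w("w8",80+x,40+y,z,True)
ax("cup rim",f(170,175,.04),f(242,175,.04))
z=.13-.0656
ax("stick bottom",f(189,187,z),f(222,187,z))
g=lambda x,y,z:w("s8",200+(x-400)/2.5,120+y/2.5,z)
print(px("s8",[.5268,.1655,.04]),px("s8",[.5273,.1639,z]),px("s8",[.5273,.1639,z+.092]), 200+171/2.5,120+132/2.5)
E
```

```text
cup rim mid [526.2 166.7] len 51.4 ang 73.0
stick bottom mid [525.5 166.4] len 21.1 ang 73.0
[267.6141351  181.15530456] [267.64768694 173.28535237] [267.18835307 142.11010607] 268.4 172.8
```

>>> drive_tool:
  plan:
    - [-0.5,1,-20,0,0,0,1]
    - [-0.5,1,-40,0,0,0,1]
    - [-0.5,1,-50,0,0,0,1]
    - [-0.5,1,-55,0,0,0,1]
    - [-0.5,1,-57,0,0,0,1]
    - [-0.5,1,-57,0,0,0,1]
    - [-0.5,1,-57,0,0,0,1]

```text
time_s: 24.08
tcp_pos: [0.5264, 0.1667, 0.0737]
orientation: [0.46, 3.107, 0.0]
force: [0.2, -0.1, -0.6]
width: 0.265
grasp_force: 58.7
```

>>> drive_tool:
  plan:
    - [0,-0.5,-1.2,0,0,0,1]
    - [0,-0.5,-1.2,0,0,0,1]
    - [0,-0.5,-1.2,0,0,0,0.73]
    - [0,-0.5,-1.2,0,0,0,0.7]
    - [0,-0.5,-1.2,0,0,0,0.65]
    - [0,-0.5,-1.2,0,0,0,0.5]
    - [0,-0.5,-1.2,0,0,0,0.4]
    - [0,-0.5,-1.2,0,0,0,0.4]
    - [0,-0.5,20,0,0,0,0.4]
    - [0,-0.5,60,0,0,0,0.4]
    - [0,-0.5,110,0,0,0,0.4]
    - [-20,-60,140,0,0,0,0.4]
    - [-20,-120,140,0,0,0,0.4]
    - [-20,-180,140,0,0,0,0.4]
    - [-20,-240,140,0,0,0,0.4]
    - [-20,-300,140,0,0,0,0.4]
    - [-20,-360,140,0,0,0,0.4]
    - [-20,-400,140,0,0,0,0.4]
    - [-20,-400,140,0,0,0,0.4]
    - [-20,-400,140,0,0,0,0.4]

```text
time_s: 26.58
tcp_pos: [0.5061, -0.2326, 0.2132]
orientation: [-0.46, -3.108, -0.001]
force: [-0.5, 0.1, -0.6]
width: 0.603
grasp_force: 0.0
```

```bash
python3 - <<'E'
from h import *
snap("top","t9",(122,150,272,262),2.66); snap("side","s9",(200,120,360,232),2.5)
a=cv2.resize(cv2.imread("pics/t9.png"),(400,300));b=cv2.resize(cv2.imread("pics/s9.png"),(400,300)); cv2.imwrite("pics/c9.png",np.hstack([a,b]))
E
```

```text
(no output)
```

View pics/c9.png

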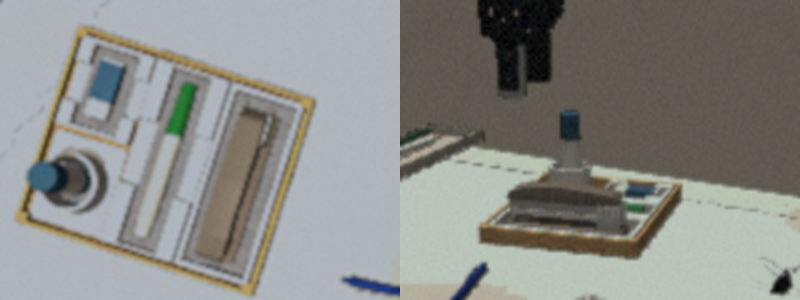

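All four items sit in their bays, with the glue stick upright in the cup at c9 (43,177). One numeric check of the centres before handing in.

```bash
python3 - <<'E'
from m import *
f=lambda x,y,z:w("t9",122+x/2.667,150+y/2.685,z)
ax("glue",f(28,177,.099),f(58,177,.099)); ax("marker",f(189,83,.015),f(142,237,.015))
ax("stapler",f(255,110,.055),f(210,254,.055)); ax("eraser",f(116,64,.019),f(98,117,.019))
E
```

```text
glue mid [526.2 164.6] len 22.8 ang 91.0
marker mid [545.8  90.3] len 135.0 ang 164.5
stapler mid [526.8  27.1] len 120.9 ang 163.9
eraser mid [602.7 140.1] len 46.9 ang 162.8
```

All four are within about 4 mm of their bay centres, so I hand the job in.

```bash
python3 -c "
from rig import ticket; print(ticket.close_job())"
```

```text
the job is handed in; nothing more can be done
None
```

The stapler, marker, eraser and glue stick are each in their own insert, let go and within about 4 mm of centre by camera, the ballpoint and memory stick were not touched, and the job is handed in at about 27 s; the hand-in gave no verdict.

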